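Put the balm-making kit away in its foam tray

ROBOT

A 6-joint arm with a two-finger parallel gripper is mounted at the origin on the work surface. World frame = base frame: x ahead of the robot, y to its left, z up, the work surface at z = 0. Lengths are in mm, angles in degrees, forces in N, time in s.
With the tool pointing down it reaches from about 350 to 850 mm from the base axis. Payload 8.1 kg.
Tool frame: the origin (TCP) lies midway between the tips of the shut fingers; the grasp point (between the pads) lies 19 mm behind it; z points along the fingers, y is the direction in which the jaws open and shut (so a half turn about z gives the same grasp; the last joint's range is limited). The gripper opens to 85 mm and grips with 20 to 120 N. Pads are 22 mm wide; open, the fingers measure 114 mm over their backs; the gripper's body (76 mm by 85 mm) begins 54 mm behind the grasp point. The pads swing forward as they close: fully open they stand 13 mm farther back than shut.
Start: joints at [-75.138, 7.471, 85.268, -0, 87.261, -4.893], TCP at [202.825, -564.683, 231.292] pointing down, gripper open.
Joint ranges: [-169.43, 169.43], [-51.17, 129.36], [1.28, 143.12], [-76.62, 256.62], [0, 156.53], [-152.29, 152.29]. Speed limits (degrees/s): [136.94, 136.94, 159.86, 180, 180, 180].

INTERFACE

Orientations are given as [roll, pitch, yaw] about the fixed x, y, z axes, in that order (R = Rz(yaw) Ry(pitch) Rx(roll)).
In Python, from bench import telemetry, snapshot, camera_params, job gives the robot as it stands. The module is installed in compiled form; this text tells all that it offers.
- The arm moves only by the shell command python3 -m jog 'ROWS' [FORCE]. ROWS is JSON, a list that holds one entry, the list of rows, each a list of 7 numbers: the shift along the tool's x, y, z in units of 50 mm (1.0 is 50 mm), then the turn, a rotation vector about the tool's x, y, z in units of 2 pi rad (1.0 is 2 pi rad), then the opening, from 0 (shut) to 1 (fully open). In form: [[[dx, dy, dz, rx, ry, rz, claw], ...]]. A call has 1 to 12 rows; each row shifts and turns the commanded pose from where the row before left it, along the tool's axes as they then stand; what a row does not reach is not made up. A row lasts 1/8 s, in which the tool goes at most 62.5 mm and 10.7 degrees, less where a joint would pass 70% of its speed; a pose out of reach is approached as far as the arm can. A call with a number of a shift or a turn outside -1 to 1 is refused whole. A call with a gripper value outside its range is refused whole. The fingers move at their own pace and stop on an object; FORCE is the grip in N (left out, the last holds). Time passes only in rows, so rows that do not move let the fingers close. It gives the time, the measured TCP pose, the force and the opening at its end, in the units of the state.
- telemetry.sense(): the state, without advancing time (a new reading comes with each control period).
- snapshot(name): name is "side" or "top" or "wrist"; returns (picture, depth): 384x512x3 uint8, red, green, blue; 384x512 float32, mm along the optical axis (not along the pixel's ray), 0 where there is no reading.
- camera_params(name): a dict with "K" (3x3 intrinsics, pixels), "extrinsics" (4x4, takes a point from camera to world coordinates). Camera axes: x right, y down, z forward; pixel columns grow to the right and rows downward; lengths in mm; the calibration is good to about 2 mm. A picture is of the moment at which its call begins: read the wrist's pose just before it. camera_params takes no time and is no camera call; for the wrist camera it gives the pose at the moment of the call.
- job.hand_in(): hands the job in, once; it reports no verdict.
The state is a dict: "time": time; "joint_pos": joint angles; "qd": joint speeds; "joint_efforts": joint torques, N m; "tool_pos": TCP position; "tcp_rot": TCP orientation; "ft_force": force on the tool from outside, world axes, zero at the start; "wrist_torque": the same for the moment, N m; "finger_gap": finger opening in mm.
Only numpy, scipy, OpenCV 4.12 (cv2) and the standard library are available. Lean on these libraries where they do the work, as an engineer would, in place of code of your own. Each camera call takes 0.05 s, during which the arm holds its last target. There are 200 camera calls.

TASK

The class is over: put the balm-making kit away. Move the three amber bottles and the jar from the wooden rack into the foam tray, each standing fully home in the well cut to its own size, and lay the wax scraper flat in its cut-out. Keep the glass upright and set it down rather than dropping it.

Things in the scene. Friction and masses are not known exactly. Their poses are not given: they have to be found in the camera images.
- bottle_small: Smallest amber bottle, white label, black cap: body 25 mm in diameter up to 38 mm high, cap 18 mm wide from 44 to 60 mm (top); 35 g. Stands upright in any one of the four equal square stalls (84 mm apart, about 80 mm wide) of a beech rack; stall floor 6 mm, stall walls 20 mm above the table. Origin: centre of its underside; z up.
- bottle_medium: Middle amber bottle, white label, black cap: body 34 mm in diameter up to 52 mm high, cap 20 mm wide from 61 to 82 mm (top); 80 g. Stands upright in any one of the four equal square stalls (84 mm apart, about 80 mm wide) of a beech rack; stall floor 6 mm, stall walls 20 mm above the table. Origin: centre of its underside; z up.
- bottle_large: Tallest amber bottle, white label, black cap: body 46 mm in diameter up to 76 mm high, cap 24 mm wide from 88 to 107 mm (top); 200 g. Stands upright in any one of the four equal square stalls (84 mm apart, about 80 mm wide) of a beech rack; stall floor 6 mm, stall walls 20 mm above the table. Origin: centre of its underside; z up.
- jar: Squat amber jar, white label, wide black lid: 58 mm in diameter up to 47 mm high, lid 57 mm wide from 49 to 66 mm (top); 210 g. Stands upright in any one of the four equal square stalls (84 mm apart, about 80 mm wide) of a beech rack; stall floor 6 mm, stall walls 20 mm above the table. Origin: centre of its underside; z up.
- block_small: Dark foam block, 84 (x) by 83 (y) by 24 mm high, fixed with three more in a row along y (84 mm apart, any order) in a plywood tray. Round well for the small bottle: 33 mm wide, 14 mm deep, yellow bottom, 4 mm bevel at the mouth. Origin: underside, 5 mm above the table, below the well's centre; well floor at z = 10, block top at 24, tray rim at 15 mm; z up.
- block_medium: Dark foam block, 84 (x) by 83 (y) by 24 mm high, fixed with three more in a row along y (84 mm apart, any order) in a plywood tray. Round well for the medium bottle: 42 mm wide, 14 mm deep, yellow bottom, 4 mm bevel at the mouth. Origin: underside, 5 mm above the table, below the well's centre; well floor at z = 10, block top at 24, tray rim at 15 mm; z up.
- block_large: Dark foam block, 84 (x) by 83 (y) by 24 mm high, fixed with three more in a row along y (84 mm apart, any order) in a plywood tray. Round well for the large bottle: 54 mm wide, 14 mm deep, yellow bottom, 4 mm bevel at the mouth. Origin: underside, 5 mm above the table, below the well's centre; well floor at z = 10, block top at 24, tray rim at 15 mm; z up.
- block_jar: Dark foam block, 84 (x) by 83 (y) by 24 mm high, fixed with three more in a row along y (84 mm apart, any order) in a plywood tray. Round well for the jar: 66 mm wide, 14 mm deep, yellow bottom, 4 mm bevel at the mouth. Origin: underside, 5 mm above the table, below the well's centre; well floor at z = 10, block top at 24, tray rim at 15 mm; z up.
- scraper: Wax scraper flat on the table to one side: wooden handle 20 mm wide, 18 mm high, x = -75 to +35 mm; flat steel blade 38 mm wide, 3.5 mm thick, level with the handle's underside, x = +35 to +115 mm; 90 g. Origin: mid-width on the underside, at the point of balance; x points from handle to blade, z up.
- scraper_pocket: Fixed dark foam slab, 232 by 104 by 19 mm, flat on the table on the other side, with a scraper-shaped cut-out 9 mm deep (yellow floor at z = 10 mm). Origin: on the table, directly under where the scraper's origin belongs; x points to the blade end. Handle slot 32 mm wide, x = -81 to +30; blade recess 50 wide, to +121; finger notch across the handle 90 wide, x = -22 to +22, same depth.
Things that resemble listed ones, but are neither listed nor needed, are in the scene too. Leave any turquoise look-alike of the jar alone.

How it is judged:
By the outcome, as a careful person would: the job done as asked, in the order asked, and still so for the second after the job is handed in, with the robot touching nothing.
It also fails if it takes over 115 s, if anything falls off the work surface, if the arm or the gripper's body presses on something with over 40 N, if the wrist force passes 120 N, or if a joint passes its speed limit or range.

## Working session

There is one attempt and no reset: what is moved stays moved. The work goes in short steps, Python scripts to look and compute and a shell command to move; the robot and the scene stay as the last step left them, time stands still between calls to the robot, and variables do not carry over. Pictures are saved under pics/ and viewed, about 12 in all and at most 16, crops included, and the job is handed in when it is done.

```bash
mkdir -p pics; ls; python3 - <<'E'
from bench import telemetry, snapshot, camera_params
import cv2, numpy as np
for n in ["top","side"]:
    p,d=snapshot(n); cv2.imwrite(f"pics/{n}0.png",p[...,::-1]); np.save(f"{n}0.npy",d); np.save(f"{n}0p.npy",p)
    c=camera_params(n); print(n,np.round(c["K"],1).tolist(),np.round(c["extrinsics"],3).tolist())
s=telemetry.sense(); print(s)
E
```

```text
pics
top [[440.1, 0.0, 250.7], [0.0, 440.1, 196.7], [0.0, 0.0, 1.0]] [[-0.006, -0.989, 0.146, 432.069], [-1.0, 0.004, -0.013, 8.267], [0.012, -0.146, -0.989, 1171.387], [0.0, 0.0, 0.0, 1.0]]
side [[347.5, 0.0, 257.1], [0.0, 347.5, 186.6], [0.0, 0.0, 1.0]] [[0.992, -0.074, 0.098, 510.273], [-0.123, -0.645, 0.754, -627.557], [0.007, -0.761, -0.649, 556.983], [0.0, 0.0, 0.0, 1.0]]
{'time': 0.1, 'joint_pos': array([-7.51381948e+01,  7.51014204e+00,  8.53246600e+01,  4.81920670e-04,
        8.72615760e+01, -4.89281302e+00]), 'qd': array([-0.02246591, -0.08603109, -0.18297684, -0.06831791, -0.07687583,
        0.05209457]), 'joint_efforts': array([ 4.50424131e-04, -5.70948279e+01, -5.01942122e+01, -2.35873113e-04,
        8.11836304e-03,  7.54826874e-05]), 'tool_pos': array([ 202.69196851, -564.19016915,  230.3404648 ]), 'tcp_rot': array([-1.79904014e+02, -8.69984104e-03,  1.97545876e+01]), 'ft_force': array([-0.56518795, -0.05864711,  0.05451531]), 'wrist_torque': array([ 0.01420183, -0.00018817,  0.00882345]), 'finger_gap': 85.72414852502575}
```

View pics/top0.png

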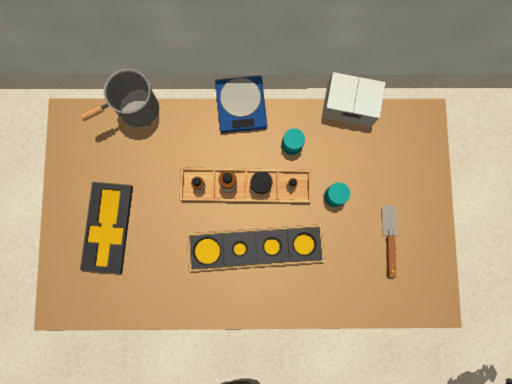

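View pics/side0.png

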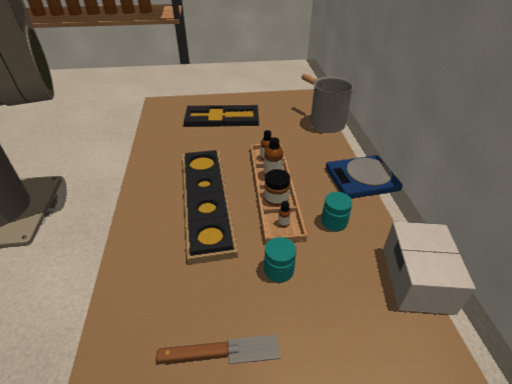

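The top view shows the rack at px (180–310, 168–203), with four items left to right: (197,184), (228,182), jar (261,183) and the tiny bottle (292,184). The tray wells are at (207,251) jar, (240,249) small, (272,247) medium and (304,245) large. The scraper is at (391,240) with its blade up, the pocket is at (107,228), and turquoise look-alikes stand at (293,141) and (338,195). Next I measure these.

```bash
cat > h.py <<'E'
import numpy as np, cv2
from bench import telemetry, snapshot, camera_params
def cloud(d,c):
    K,E=c["K"],c["extrinsics"]; v,u=np.indices(d.shape)
    P=np.stack([(u-K[0][2])/K[0][0]*d,(v-K[1][2])/K[1][1]*d,d],-1)
    return P@np.array(E)[:3,:3].T+np.array(E)[:3,3]
def ray(px,c,z):
    K,E=np.array(c["K"]),np.array(c["extrinsics"])
    px=np.atleast_2d(px).astype(float); r=np.c_[px,np.ones(len(px))]@np.linalg.inv(K).T@E[:3,:3].T
    return E[:3,3]+r*((z-E[2,3])/r[:,2])[:,None]
def blobs(m,amin=30):
    n,l,s,c=cv2.connectedComponentsWithStats(m.astype(np.uint8))
    return [(c[i],s[i,4],l==i) for i in range(1,n) if s[i,4]>=amin]
def yellow(p):
    h=cv2.cvtColor(p,cv2.COLOR_RGB2HSV); return (abs(h[...,0].astype(int)-22)<8)&(h[...,1]>220)&(h[...,2]>200)
def tool(): 
    s=telemetry.sense(); print("t",round(s["time"],2),"tcp",np.round(s["tool_pos"],1),"rpy",np.round(s["tcp_rot"],2),"F",np.round(s["ft_force"],1),"gap",round(s["finger_gap"],1)); return s
E
python3 - <<'E'
from h import *
p=np.load("top0p.npy"); d=np.load("top0.npy"); c=camera_params("top"); W=cloud(d,c)
print("table z", np.median(W[270:310,200:300,2]), "noise",W[270:310,200:300,2].std())
for n,(u0,u1) in {"A":(182,213),"B":(215,244),"C":(247,276),"D":(279,308)}.items():
    R=W[160:205,u0:u1].reshape(-1,3); R=R[R[:,2]>35]; zt=np.percentile(R[:,2],97); T=R[R[:,2]>zt-5]
    print(n,"ztop",zt.round(1),len(T),"xy",T[:,:2].mean(0).round(1),"ext",np.ptp(T[:,:2],axis=0).round(1))
print("rack floor/tray block", W[248,256], W[190,245])
for b in blobs(yellow(p)):
    print("yellow px",b[0].round(1),b[1],"xyz",ray(b[0],c,15)[0].round(1),"diam@",2*np.sqrt(b[1]/np.pi)*2.66)
    if b[1]>450:
        print(cv2.minAreaRect(np.argwhere(b[2])[:,::-1].astype(np.float32)))
# scraper
R=W[195:290,370:410]; m=np.zeros(d.shape,bool); m[195:290,370:410]=R[...,2]>9
for b in blobs(m,20):
    q=W[b[2]]; print("handle",len(q),"xyz",q.mean(0).round(1)); 
    cc=q[:,:2].mean(0); e=np.linalg.svd(q[:,:2]-cc)[2][0]; t=(q[:,:2]-cc)@e; print("axis",e,t.min(),t.max())
E
```

```text
table z 2.587015173581676 noise 78.26170215607678
A ztop 94.6 29 xy [618.5 123.5] ext [209.3 131.8]
B ztop 118.2 71 xy [620.1  50.2] ext [216.8  55.8]
C ztop 78.2 281 xy [627.5 -31.6] ext [227.5  66.2]
D ztop 665.5 3 xy [432.1   8.3] ext [0. 0.]
rack floor/tray block [466.64826702 -19.75105225  30.91430373] [619.61144341   8.00994895  21.5617437 ]
yellow px [106.1 226. ] 1340 xyz [526.6 372.2  15. ] diam@ 109.87252244513037
((105.93000793457031, 227.489990234375), (32.24406814575195, 75.94326782226562), 8.130102157592773)
yellow px [303.5 244. ] 274 xyz [ 476.8 -144.6   15. ] diam@ 49.68347652919937
yellow px [207.2 250.6] 440 xyz [461.  107.2  15. ] diam@ 62.959755701562024
yellow px [271.5 246.1] 156 xyz [471.7 -60.6  15. ] diam@ 37.48858040451234
yellow px [239.4 248.5] 87 xyz [466.1  23.2  15. ] diam@ 27.996021750908582
handle 387 xyz [ 448.8 -371.3   18.7]
axis [-0.99966403  0.02591963] -64.02933114936619 58.515673428723254
```

Depth confirms A (197,184) as the medium bottle, B (228,182) as large, C as the jar and D (292,184) as small. Next I move the wrist over the rack and tray for a close look.

```bash
python3 -m jog '[[[0.79,-0.57,-0.15,0,0,0,1],[0.79,-0.57,-0.15,0,0,0,1],[0.79,-0.57,-0.15,0,0,0,1],[0.79,-0.57,-0.15,0,0,0,1],[0.79,-0.57,-0.15,0,0,0,1],[0.79,-0.57,-0.15,0,0,0,1],[0.79,-0.57,-0.15,0,0,0,1],[0.79,-0.57,-0.15,0,0,0,1],[0.79,-0.57,-0.15,0,0,0,1],[0.79,-0.57,-0.15,0,0,0,1],[0.79,-0.57,-0.15,0,0,0,1],[0.79,-0.57,-0.15,0,0,0,1]]]'
python3 -m jog '[[[0,0,0,0,0,-0.029,1],[0,0,0,0,0,-0.029,1],[0,0,0,0,0,-0.029,1],[0,0,0,0,0,-0.029,1],[0,0,0,0,0,-0.029,1],[0,0,0,0,0,-0.029,1],[0,0,0,0,0,-0.029,1],[0,0,0,0,0,0,1],[0,0,0,0,0,0,1]]]'
python3 - <<'E'
from h import *
tool(); c=camera_params("wrist"); p,d=snapshot("wrist"); np.save("w1p.npy",p); np.save("w1d.npy",d)
print(np.round(c["K"],1).tolist(),np.round(c["extrinsics"],3).tolist()); cv2.imwrite("pics/w1.png",p[...,::-1])
E
```

```text
time: 1.6
tool_pos: [533.9, -81.1, 321.1]
tcp_rot: [-180.0, 0.0, 19.8]
ft_force: [0.6, -0.4, -0.7]
finger_gap: 85.5
time: 2.72
tool_pos: [533.2, -82.6, 321.0]
tcp_rot: [-180.0, -0.0, 92.6]
ft_force: [0.4, 0.6, 0.0]
finger_gap: 85.6
t 2.73 tcp [533.2 -82.6 321. ] rpy [-1.7997e+02 -1.0000e-02  9.2600e+01] F [0.4 0.6 0. ] gap 85.6
[[333.4, 0.0, 255.4], [0.0, 333.4, 188.4], [0.0, 0.0, 1.0]] [[0.999, 0.043, 0.011, 529.586], [0.045, -0.965, -0.257, -17.303], [-0.0, 0.258, -0.966, 463.691], [0.0, 0.0, 0.0, 1.0]]
```

View pics/w1.png

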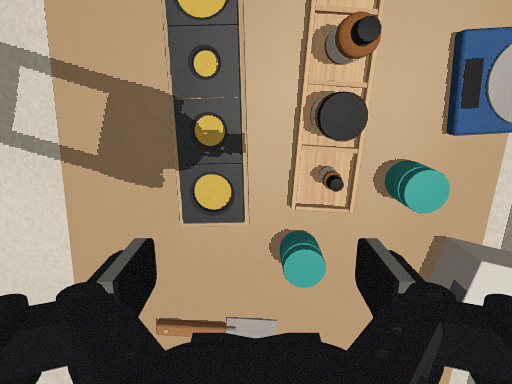

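The wrist view shows the wells at (205,64) small, (209,130) medium and (212,191) large. It also shows the small bottle at (334,183), the jar lid at (341,116), the large cap at (369,30), and the scraper bottom-left with its blade toward +x. I localise them from this view's depth and masks.

```bash
cat >> h.py <<'E'
def wells(p,c):
    h=cv2.cvtColor(p,cv2.COLOR_RGB2HSV); m=(abs(h[...,0].astype(int)-23)<7)&(h[...,1]>200)&(h[...,2]>70)
    m=cv2.morphologyEx(m.astype(np.uint8),cv2.MORPH_OPEN,np.ones((5,5)))
    for b in blobs(m,250):
        q=ray(np.argwhere(b[2])[:,::-1],c,15)[:,:2].astype(np.float32)
        cc,r=cv2.minEnclosingCircle(q); print("well px",b[0].round(0),"centroid",q.mean(0).round(1),"encl",np.round(cc,1),"d",round(2*r,1))
def tops(p,d,c,lo,hi,roi=(480,760,-220,220)):
    W=cloud(d,c); m=(d>0)&(W[...,2]>lo)&(W[...,2]<hi)&(W[...,0]>roi[0])&(W[...,0]<roi[1])&(W[...,1]>roi[2])&(W[...,1]<roi[3])
    for b in blobs(m,25):
        q=W[b[2]]; cc,r=cv2.minEnclosingCircle(q[:,:2].astype(np.float32))
        print("top",lo,hi,"px",b[0].round(0),b[1],"mean",q.mean(0).round(1),"encl",np.round(cc,1),"d",round(2*r,1))
E
python3 - <<'E'
from h import *
c=camera_params("wrist"); p=np.load("w1p.npy"); d=np.load("w1d.npy"); W=cloud(d,c)
print("table",W[300,200],W[200,110])
wells(p,c)
for a,b in [(60,72),(68,80),(106,122)]: tops(p,d,c,a,b)
E
```

```text
table [ 4.55910365e+02 -3.27276133e+02  5.57030787e-02] [ 3.24772679e+02 -1.67964656e+02 -8.72418277e-02]
top 60 72 px [340.  46.] 139 mean [620.6  43.9  65.8] encl [630.5  50.3] d 44.3
top 60 72 px [339. 117.] 560 mean [626.2 -32.1  70.6] encl [631.1 -32.2] d 56.7
top 60 72 px [349. 103.] 30 mean [636.7 -16.7  71.5] encl [635.3 -17.5] d 14.9
top 60 72 px [362. 105.] 38 mean [650.8 -17.6  71.5] encl [648.7 -19.1] d 17.5
top 60 72 px [342. 109.] 58 mean [629.1 -23.   71.5] encl [628.1 -23.6] d 18.5
top 60 72 px [347. 133.] 59 mean [637.3 -50.   71.5] encl [635.7 -50. ] d 18.7
top 60 72 px [422. 190.] 1349 mean [ 739.9 -116.7   65.9] encl [ 745.5 -117.6] d 56.8
top 60 72 px [336. 184.] 168 mean [ 633.1 -113.6   65.6] encl [ 633.5 -113.8] d 17.6
top 60 72 px [305. 256.] 442 mean [ 602.7 -211.6   65.5] encl [ 603.2 -218.4] d 51.3
top 68 80 px [342.  45.] 123 mean [620.4  44.2  74.3] encl [630.3  50.1] d 43.4
top 68 80 px [343. 116.] 1932 mean [630.9 -31.5  72.2] encl [631.2 -31.8] d 57.0
top 106 122 px [368.  29.] 552 mean [635.1  53.3 112.9] encl [636.   53.5] d 24.0
```

```bash
python3 - <<'E'
from h import *
c=camera_params("wrist"); p=np.load("w1p.npy"); d=np.load("w1d.npy"); W=cloud(d,c)
h=cv2.cvtColor(p,cv2.COLOR_RGB2HSV); print([h[v,u].tolist() for u,v in [(205,64),(212,190),(210,125),(218,136),(200,5),(240,300)]], W[64,205],W[190,212])
m=((W[...,2]<20)&(W[...,2]>11)&(W[...,0]>430)&(W[...,0]<510)&(d>0)).astype(np.uint8)
m=cv2.morphologyEx(m,cv2.MORPH_OPEN,np.ones((3,3)))
for b in blobs(m,100):
    q=W[b[2]][:,:2].astype(np.float32); cc,r=cv2.minEnclosingCircle(q); print(b[0].round(),b[1],q.mean(0).round(1),np.round(cc,1),2*r)
E
```

```text
[[22, 162, 203], [22, 162, 203], [22, 157, 208], [21, 166, 129], [22, 155, 209], [16, 93, 184]] [464.00725627  22.99852737  16.85765181] [ 474.65023634 -141.75987278   15.76495655]
[201.   7.] 617 [458.9  88.4] [459.1  94.1] 57.10216522216797
[205.  63.] 553 [463.7  24.5] [464.2  24.3] 32.78937530517578
[209. 131.] 781 [469.4 -60.3] [469.8 -60.2] 41.91565704345703
[212. 192.] 1102 [ 474.9 -145.3] [ 475.3 -144.4] 53.858036041259766
[203. 329.] 415 [ 463.9 -368.2] [ 469.4 -369.9] 79.32516479492188
```

Everything agrees: the diameters are 32.8, 41.9 and 53.9 mm with 84 mm pitch. Well positions are small (464.2,24.3), medium (469.8,-60.2), large (475.3,-144.4) and jar about (458.6,108.5). I start with the small bottle at (633.5,-113.8).

```bash
python3 -m jog '[[[-0.36,0.99,0.1,0,0,0,1],[-0.36,0.99,0.1,0,0,0,1],[0,0,0.9,0,0,0,1],[0,0,0.9,0,0,0,1],[0,0,0.9,0,0,0,1],[0,0,0.9,0,0,0,1],[0,0,0.2,0,0,0,1],[0,0,0,0,0,0,1]]]' 30
```

```text
time: 3.78
tool_pos: [634.0, -113.6, 121.6]
tcp_rot: [-180.0, -0.0, 92.8]
ft_force: [0.4, 0.2, -0.0]
finger_gap: 85.4
```

```bash
python3 -m jog '[[[0,0,0.6,0,0,0,1],[0,0,0.6,0,0,0,1],[0,0,0.5,0,0,0,1],[0,0,0.23,0,0,0,1],[0,0,0,0,0,0,0.2],[0,0,0,0,0,0,0.2],[0,0,0,0,0,0,0],[0,0,0,0,0,0,0],[0,0,0,0,0,0,0],[0,0,0,0,0,0,0],[0,0,0,0,0,0,0]]]' 30
```

```text
time: 5.15
tool_pos: [634.9, -113.9, 26.2]
tcp_rot: [179.9, 0.0, 92.8]
ft_force: [-1.9, 0.4, 4.6]
finger_gap: 24.0
```

```bash
python3 -m jog '[[[0,0,-0.3,0,0,0,0],[0,0,-0.7,0,0,0,0],[0,0,-0.7,0,0,0,0],[0,0,-0.3,0,0,0,0],[0.49,-0.55,0,0,0,0,0],[0.49,-0.55,0,0,0,0,0],[0.49,-0.55,0,0,0,0,0],[0.49,-0.55,0,0,0,0,0],[0.49,-0.54,0,0,0,0,0],[0.48,-0.54,0,0,0,0,0],[0,0,0,0,0,0,0],[0,0,0,0,0,0,0]]]'; python3 - <<'E'
from h import *
tool(); c=camera_params("wrist"); p,d=snapshot("wrist"); np.save("w2p.npy",p); np.save("w2d.npy",d)
tops(p,d,c,80,94);tops(p,d,c,60,94); W=cloud(d,c); print(W[384//2,::60].round())
cv2.imwrite("pics/w2.png",p[...,::-1])
E
```

```text
time: 6.65
tool_pos: [463.3, 24.3, 124.9]
tcp_rot: [180.0, 0.0, 92.9]
ft_force: [0.5, 0.0, -0.2]
finger_gap: 23.8
t 6.65 tcp [463.3  24.3 124.9] rpy [1.7997e+02 2.0000e-02 9.2850e+01] F [ 0.5  0.  -0.2] gap 23.8
top 60 94 px [504. 176.] 789 mean [615.2  51.3  66.5] encl [622.1  51.5] d 38.1
top 60 94 px [486. 293.] 3754 mean [619.5 -27.8  70.4] encl [629.3 -32.1] d 57.6
[[250.   5.  -0.]
 [300.   7.  -0.]
 [351.  10.   1.]
 [400.  12.  -1.]
 [451.  19.  16.]
 [496.  25.  29.]
 [550.  19.  -0.]
 [590.  27.  20.]
 [629.  32.  29.]]
```

View pics/w2.png

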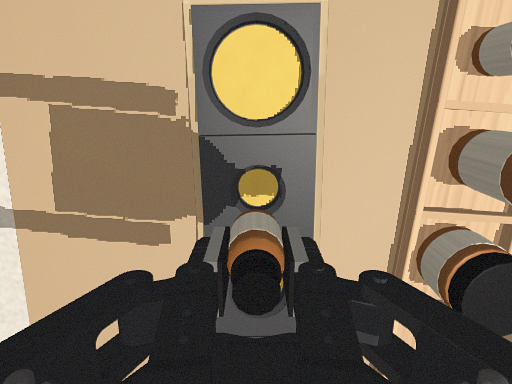

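The bottle is held upright between the pads at (257,275), with the small well at (259,187) and the jar well at (257,70). I check the well and bottle positions from this view.

```bash
cat >> h.py <<'E'
def wells2(d,c):
    W=cloud(d,c); m=((W[...,2]<20)&(W[...,2]>11)&(W[...,0]>420)&(W[...,0]<505)&(abs(W[...,1])<190)&(d>0)).astype(np.uint8)
    m=cv2.morphologyEx(m,cv2.MORPH_OPEN,np.ones((3,3)))
    for b in blobs(m,150):
        q=W[b[2]][:,:2].astype(np.float32); cc,r=cv2.minEnclosingCircle(q); print("well",b[0].round(),b[1],q.mean(0).round(1),np.round(cc,1),round(2*r,1))
E
python3 - <<'E'
from h import *
c=camera_params("wrist"); d=np.load("w2d.npy"); wells2(d,c)
tops(0,d,c,160,174,(430,500,-60,100))
E
```

```text
well [256.  71.] 7194 [459.2 108.7] [459.2 107.5] 66.4
well [258. 188.] 1324 [464.8  22.2] [464.8  22.9] 32.8
top 160 174 px [207. 279.] 1117 mean [446.4  30.  166.9] encl [444.9  24.6] d 26.6
top 160 174 px [304. 279.] 1109 mean [478.5  31.6 166.9] encl [481.4  26.1] d 26.9
top 160 174 px [256. 291.] 1899 mean [462.9  24.9 164.3] encl [463.1  23.9] d 18.0
top 160 174 px [366. 273.] 63 mean [497.2  37.9 172.2] encl [497.2  37.8] d 5.2
top 160 174 px [164. 284.] 202 mean [432.8  29.7 170.6] encl [432.9  30.4] d 5.8
top 160 174 px [347. 284.] 211 mean [492.4  32.6 170.5] encl [492.7  32.6] d 6.9
```

```bash
python3 -m jog '[[[-0.02,0.03,0.3,0,0,0,0],[0,0,0.5,0,0,0,0],[0,0,0.5,0,0,0,0],[0,0,0.3,0,0,0,0],[0,0,0.1,0,0,0,0],[0,0,0.06,0,0,0,0],[0,0,0.03,0,0,0,0],[0,0,0,0,0,0,0]]]'
```

```text
time: 7.7
tool_pos: [465.0, 23.6, 35.9]
tcp_rot: [179.9, 0.0, 92.8]
ft_force: [-0.7, -0.3, 0.1]
finger_gap: 23.9
```

```bash
python3 -m jog '[[[0,0,0.01,0,0,0,0],[0,0,0,0,0,0,0.4],[0,0,0,0,0,0,0.5],[0,0,0,0,0,0,0.5],[0,0,-0.4,0,0,0,0.6],[0,0,-0.9,0,0,0,1],[0,0,-1,0,0,0,1],[0,0,-1,0,0,0,1],[0.33,0.92,0,0,0,0,1],[0.33,0.92,0,0,0,0,1],[0.33,0.92,0,0,0,0,1],[0,0,0,0,0,0,1]]]'; python3 - <<'E'
from h import *
tool(); c=camera_params("wrist"); p,d=snapshot("wrist"); np.save("w3p.npy",p); np.save("w3d.npy",d)
tops(p,d,c,82,94);tops(p,d,c,106,118); tops(p,d,c,66,80); wells2(d,c)
p,d=snapshot("top"); c=camera_params("top"); print("small?"); tops(p,d,c,66,85,(440,490,0,50))
E
```

```text
time: 9.2
tool_pos: [601.1, 81.0, 197.3]
tcp_rot: [-179.8, -0.0, 92.9]
ft_force: [-0.7, -0.3, -0.6]
finger_gap: 85.1
t 9.2 tcp [601.1  81.  197.3] rpy [-1.7982e+02 -2.0000e-02  9.2900e+01] F [-0.7 -0.3 -0.6] gap 85.1
top 82 94 px [301. 122.] 566 mean [631.2 131.9  87.9] encl [631.5 131.7] d 20.0
top 82 94 px [296. 211.] 1118 mean [633.1  61.9  87.8] encl [635.9  54.5] d 44.7
top 106 118 px [302. 231.] 841 mean [635.6  55.1 112.5] encl [636.  54.] d 24.0
top 66 80 px [291. 116.] 112 mean [625.3 134.8  71.1] encl [631.4 131.7] d 22.3
top 66 80 px [290. 195.] 240 mean [629.3  71.3  72.8] encl [634.5  59.3] d 44.5
top 66 80 px [283. 300.] 2758 mean [630.9 -29.6  71.7] encl [631.2 -31.6] d 57.5
well [108. 133.] 3614 [456.2 107.6] [457.8 107.4] 66.1
small?
```

```bash
python3 -m jog '[[[0.49,0.33,0.1,0,0,0,1],[0.49,0.33,0.4,0,0,0,1],[0,0,0.9,0,0,0,1],[0,0,0.9,0,0,0,1],[0,0,0.7,0,0,0,1],[0,0,0.43,0,0,0,1],[0,0,0,0,0,0,0.3],[0,0,0,0,0,0,0.2],[0,0,0,0,0,0,0],[0,0,0,0,0,0,0],[0,0,0,0,0,0,0],[0,0,0,0,0,0,0]]]' 35
```

```text
time: 10.8
tool_pos: [632.1, 130.7, 30.8]
tcp_rot: [179.8, -0.0, 92.8]
ft_force: [-1.9, 0.0, 8.0]
finger_gap: 33.0
```

```bash
python3 -m jog '[[[0,0,-0.3,0,0,0,0],[0,0,-0.7,0,0,0,0],[0,0,-0.7,0,0,0,0],[0,0,-0.4,0,0,0,0],[-0.61,-0.57,0,0,0,0,0],[-0.61,-0.57,0,0,0,0,0],[-0.61,-0.57,0,0,0,0,0],[-0.61,-0.57,0,0,0,0,0],[-0.61,-0.57,0,0,0,0,0],[-0.61,-0.58,0,0,0,0,0],[0,0,0,0,0,0,0],[0,0,0,0,0,0,0]]]'; python3 - <<'E'
from h import *
tool(); c=camera_params("wrist"); p,d=snapshot("wrist"); np.save("w4p.npy",p); np.save("w4d.npy",d)
wells2(d,c); tops(p,d,c,150,210,(450,490,-90,-30)); tops(p,d,c,66,80,(430,500,0,60))
cv2.imwrite("pics/w4.png",p[...,::-1])
E
```

```text
time: 12.3
tool_pos: [468.4, -60.7, 133.6]
tcp_rot: [180.0, -0.0, 92.8]
ft_force: [-0.2, -0.3, -0.4]
finger_gap: 32.8
t 12.3 tcp [468.4 -60.7 133.6] rpy [ 1.7996e+02 -1.0000e-02  9.2790e+01] F [-0.2 -0.3 -0.4] gap 32.8
well [260.  84.] 289 [467.8  15.7] [464.6  23.7] 33.0
well [258. 180.] 1678 [470.1 -57.9] [470.  -60.5] 42.0
top 150 210 px [268. 284.] 12000 mean [470.7 -52.1 179.3] encl [469.7 -56.6] d 49.8
top 150 210 px [194. 305.] 425 mean [451.8 -44.7 204.5] encl [452.1 -46.7] d 7.3
top 66 80 px [256.  66.] 763 mean [464.1  23.   74.9] encl [464.1  23.2] d 17.5
```

View pics/w4.png

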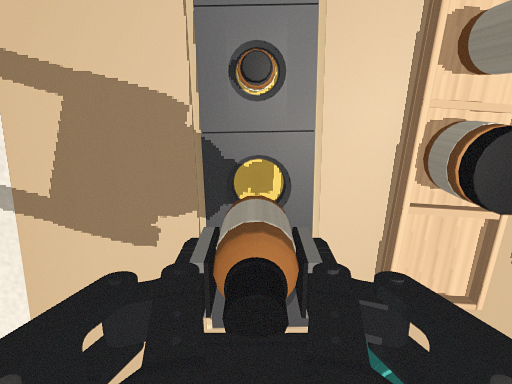

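The small bottle stands home in its well at (257,66), cap top at 74.9 against 75 expected. The medium is held upright at (257,270). I now locate its cap precisely.

```bash
python3 - <<'E'
from h import *
c=camera_params("wrist"); d=np.load("w4d.npy")
W=cloud(d,c); m=(d>0)&(W[...,0]>455)&(W[...,0]<483)&(W[...,1]>-80)&(W[...,1]<-40)&(W[...,2]>175)
print(np.histogram(W[m][:,2],bins=range(175,215,3)))
tops(0,d,c,188,196,(455,483,-80,-40));tops(0,d,c,184,200,(455,483,-80,-40))
E
```

```text
(array([ 245,  253,  281,  310,  566, 2102,    0,    5,   51,   81,  433,
        755, 1074]), array([175, 178, 181, 184, 187, 190, 193, 196, 199, 202, 205, 208, 211,
       214]))
top 188 196 px [255. 315.] 2553 mean [467.6 -56.6 190.6] encl [467.6 -58.7] d 20.1
top 184 200 px [255. 311.] 2978 mean [467.5 -55.8 189.9] encl [467.6 -58.7] d 20.1
```

```bash
python3 -m jog '[[[-0.04,0.04,0.3,0,0,0,0],[0,0,0.5,0,0,0,0],[0,0,0.5,0,0,0,0],[0,0,0.35,0,0,0,0],[0,0,0.12,0,0,0,0],[0,0,0.06,0,0,0,0],[0,0,0.03,0,0,0,0],[0,0,0,0,0,0,0]]]'
```

```text
time: 13.35
tool_pos: [470.8, -62.8, 41.0]
tcp_rot: [179.9, 0.0, 92.8]
ft_force: [0.0, 0.1, -2.0]
finger_gap: 33.0
```

```bash
python3 -m jog '[[[0,0,0.02,0,0,0,0],[0,0,0,0,0,0,0.45],[0,0,0,0,0,0,0.6],[0,0,0,0,0,0,0.6],[0,0,-0.4,0,0,0,0.7],[0,0,-0.9,0,0,0,1],[0,0,-1,0,0,0,1],[0,0,-0.9,0,0,0,1]]]'; python3 -m jog '[[[0.43,0.68,0,0,0,0,1],[0.43,0.68,0,0,0,0,1],[0.43,0.68,0,0,0,0,1],[0.44,0.69,0,0,0,0,1],[0.44,0.69,0,0,0,0,1],[0,0,0.6,0,0,0,1],[0,0,0.6,0,0,0,1],[0,0,0,0,0,0,1]]]' 45
```

```text
time: 14.35
tool_pos: [470.3, -62.7, 201.2]
tcp_rot: [180.0, 0.0, 92.8]
ft_force: [0.0, 0.5, 0.8]
finger_gap: 84.8
time: 15.35
tool_pos: [633.3, 54.2, 135.8]
tcp_rot: [-179.6, -0.0, 92.8]
ft_force: [-0.8, 0.0, 0.7]
finger_gap: 85.4
```

```bash
python3 -m jog '[[[0,0.04,0.5,0,0,0,1],[0,0,0.6,0,0,0,1],[0,0,0.4,0,0,0,1],[0,0,0.2,0,0,0,1],[0,0,0,0,0,0,0.5],[0,0,0,0,0,0,0.4],[0,0,0,0,0,0,0.2],[0,0,0,0,0,0,0],[0,0,0,0,0,0,0],[0,0,0,0,0,0,0]]]' 45
```

```text
time: 16.6
tool_pos: [638.6, 54.2, 56.0]
tcp_rot: [179.9, 0.0, 92.8]
ft_force: [-2.6, -1.6, 6.9]
finger_gap: 44.8
```

```bash
python3 -m jog '[[[0,0,-0.3,0,0,0,0],[0,0,-0.7,0,0,0,0],[0,0,-0.7,0,0,0,0],[0,0,-0.4,0,0,0,0],[-0.54,-0.49,0,0,0,0,0],[-0.54,-0.49,0,0,0,0,0],[-0.54,-0.49,0,0,0,0,0],[-0.54,-0.49,0,0,0,0,0],[-0.55,-0.5,0,0,0,0,0],[-0.55,-0.5,0,0,0,0,0],[-0.55,-0.5,0,0,0,0,0],[0,0,0,0,0,0,0]]]'; python3 -m jog '[[[0,0,0,0,0,0,0]]]'; python3 - <<'E'
from h import *
s=tool(); c=camera_params("wrist"); p,d=snapshot("wrist"); np.save("w5p.npy",p); np.save("w5d.npy",d)
wells2(d,c); z=s["tool_pos"][2]-50+107; print("exp top",z); tops(p,d,c,z-3,z+3,(455,495,-170,-120)); tops(p,d,c,90,104,(430,500,-100,-20))
cv2.imwrite("pics/w5.png",p[...,::-1])
E
```

```text
time: 18.1
tool_pos: [472.9, -146.1, 159.2]
tcp_rot: [-180.0, 0.0, 92.7]
ft_force: [-0.1, 0.2, -2.6]
finger_gap: 44.8
time: 18.23
tool_pos: [474.5, -144.4, 159.4]
tcp_rot: [180.0, -0.0, 92.8]
ft_force: [0.1, 0.4, -2.6]
finger_gap: 44.8
t 18.23 tcp [ 474.5 -144.4  159.4] rpy [ 1.7998e+02 -2.0000e-02  9.2800e+01] F [ 0.1  0.4 -2.6] gap 44.8
well [259. 166.] 1657 [ 476.3 -135.1] [ 475.6 -144. ] 54.1
exp top 216.36268148875538
top 213.36268148875538 219.36268148875538 px [259. 314.] 3129 mean [ 474.4 -140.1  216.5] encl [ 474.7 -143.6] d 23.5
top 90 104 px [256.  69.] 939 mean [470.2 -61.8  97. ] encl [470.2 -61.7] d 20.0
```

View pics/w5.png

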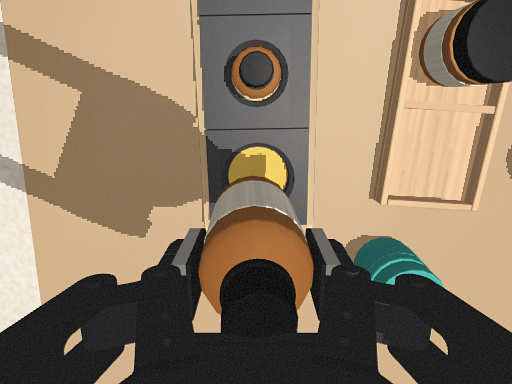

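The medium is home, cap top at 97.0, and the large bottle is 1 mm off its well centre. I lower it and re-check.

```bash
python3 -m jog '[[[-0.01,0.02,0.3,0,0,0,0],[0,0,0.5,0,0,0,0],[0,0,0.5,0,0,0,0],[0,0,0.35,0,0,0,0],[0,0,0.12,0,0,0,0],[0,0,0.07,0,0,0,0],[0,0,0.04,0,0,0,0],[0,0,0,0,0,0,0]]]'
```

```text
time: 19.27
tool_pos: [475.8, -145.2, 65.9]
tcp_rot: [179.9, 0.0, 92.8]
ft_force: [0.3, -0.1, -1.3]
finger_gap: 44.7
```

```bash
python3 -m jog '[[[0,0,0.01,0,0,0,0],[0,0,0,0,0,0,0.6],[0,0,0,0,0,0,0.7],[0,0,0,0,0,0,0.7],[0,0,-0.4,0,0,0,0.8],[0,0,-0.8,0,0,0,1],[0,0,-0.9,0,0,0,1],[0,0,-0.7,0,0,0,1]]]'; python3 -m jog '[[[0.42,0.64,0,0,0,0,1],[0.42,0.64,0,0,0,0,1],[0.42,0.64,0,0,0,0,1],[0.42,0.64,0,0,0,0,1],[0.43,0.65,0,0,0,0,1],[0,0,0.6,0,0,0,1],[0,0,0.6,0,0,0,1],[0,0,0,0,0,0,1]]]' 45; python3 - <<'E'
from h import *
s=tool(); c=camera_params("wrist"); p,d=snapshot("wrist"); tops(p,d,c,69,76,(580,680,-80,20))
E
```

```text
time: 20.27
tool_pos: [475.8, -145.2, 207.0]
tcp_rot: [179.9, 0.0, 92.8]
ft_force: [0.0, -0.2, -0.7]
finger_gap: 85.1
time: 21.28
tool_pos: [628.2, -31.3, 141.4]
tcp_rot: [-179.6, -0.1, 92.8]
ft_force: [-0.6, 0.5, -0.6]
finger_gap: 85.4
t 21.27 tcp [628.2 -31.3 141.4] rpy [-1.7965e+02 -7.0000e-02  9.2850e+01] F [-0.6  0.5 -0.6] gap 85.4
top 69 76 px [262. 200.] 5356 mean [631.2 -30.8  72. ] encl [631.3 -31.9] d 57.1
```

```bash
python3 -m jog '[[[-0.01,0.02,0.6,0,0,0,1],[0,0,0.7,0,0,0,1],[0,0,0.6,0,0,0,1],[0,0,0.35,0,0,0,1],[0,0,0,0,0,0,0.6],[0,0,0,0,0,0,0.5],[0,0,0,0,0,0,0.3],[0,0,0,0,0,0,0],[0,0,0,0,0,0,0]]]' 50
```

```text
time: 22.45
tool_pos: [632.9, -32.4, 34.3]
tcp_rot: [179.8, 0.0, 92.8]
ft_force: [0.1, 0.5, 6.3]
finger_gap: 56.2
```

```bash
python3 -m jog '[[[0,0,-0.3,0,0,0,0],[0,0,-0.7,0,0,0,0],[0,0,-0.7,0,0,0,0],[0,0,-0.4,0,0,0,0],[0.42,-0.47,0,0,0,0,0],[0.42,-0.47,0,0,0,0,0],[0.42,-0.48,0,0,0,0,0],[0.42,-0.48,0,0,0,0,0],[0.43,-0.48,0,0,0,0,0],[0.43,-0.48,0,0,0,0,0],[0.43,-0.48,0,0,0,0,0],[0,0,0,0,0,0,0]]]'; python3 -m jog '[[[0,0,0,0,0,0,0]]]'; python3 - <<'E'
from h import *
s=tool(); c=camera_params("wrist"); p,d=snapshot("wrist"); np.save("w6p.npy",p); np.save("w6d.npy",d)
wells2(d,c); z=s["tool_pos"][2]-28.3+66; print("exp top",z); tops(p,d,c,z-4,z+4,(425,495,70,145))
W=cloud(d,c); m=(d>0)&(abs(W[...,0]-459)<20)&(abs(W[...,1]-108)<25)&(W[...,2]>140)&(W[...,2]<195); print(np.histogram(W[m][:,2],bins=range(140,196,4)))
cv2.imwrite("pics/w6.png",p[...,::-1])
E
```

```text
time: 23.95
tool_pos: [455.6, 109.0, 137.0]
tcp_rot: [-179.9, -0.0, 93.0]
ft_force: [-0.6, -0.8, -1.9]
finger_gap: 56.3
time: 24.08
tool_pos: [457.6, 107.7, 137.5]
tcp_rot: [180.0, 0.0, 92.9]
ft_force: [0.0, 0.1, -1.2]
finger_gap: 56.0
t 24.07 tcp [457.6 107.7 137.5] rpy [1.7997e+02 1.0000e-02 9.2860e+01] F [ 0.   0.1 -1.2] gap 56.0
well [259. 164.] 2083 [459.2 123. ] [459.1 109. ] 65.8
exp top 175.1940347186087
top 171.1940347186087 179.1940347186087 px [256. 277.] 17250 mean [456.8 112.6 175.2] encl [459.4 112.4] d 69.6
(array([   40,    84,    54,   194,    25,    92,   104,   109, 11532,
         835,     0,     0,     0]), array([140, 144, 148, 152, 156, 160, 164, 168, 172, 176, 180, 184, 188,
       192]))
```

View pics/w6.png

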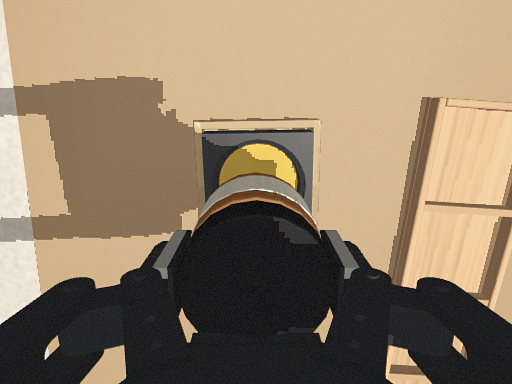

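The jar is held upright over its well at (259,164), about 1.5 mm short in x. I lower it.

```bash
python3 -m jog '[[[0,0.03,0.3,0,0,0,0],[0,0,0.5,0,0,0,0],[0,0,0.5,0,0,0,0],[0,0,0.35,0,0,0,0],[0,0,0.12,0,0,0,0],[0,0,0.07,0,0,0,0],[0,0,0.04,0,0,0,0],[0,0,0,0,0,0,0]]]'
```

```text
time: 25.12
tool_pos: [459.3, 108.0, 43.9]
tcp_rot: [179.9, -0.0, 92.8]
ft_force: [-0.7, 0.4, -1.5]
finger_gap: 56.4
```

```bash
python3 -m jog '[[[0,0,0.01,0,0,0,0],[0,0,0,0,0,0,0.8],[0,0,0,0,0,0,0.9],[0,0,0,0,0,0,0.9],[0,0,-0.4,0,0,0,1],[0,0,-0.9,0,0,0,1],[0,0,-1,0,0,0,1],[0,0,-1,0,0,0,1],[0,0,-1,0,0,0,1],[0,0,0,0,0,0,1]]]'; python3 - <<'E'
from h import *
s=tool(); c=camera_params("wrist"); p,d=snapshot("wrist"); tops(p,d,c,72,88,(420,500,70,145))
E
python3 -m jog '[[[0.64,0.28,0,0,0,0,1],[0.64,0.28,0,0,0,0,1],[0.64,0.28,0,0,0,0,1],[0.64,0.28,0,0,0,0,1],[0.64,0.28,0,0,0,0,1],[0,0,0,0,0,0,1],[0,0,0,0,0,0,1]]]'; python3 - <<'E'
from h import *
s=tool(); c=camera_params("wrist"); p,d=snapshot("wrist"); np.save("w7p.npy",p); np.save("w7d.npy",d); np.save("w7E.npy",c["extrinsics"])
W=cloud(d,c); print(np.histogram(W[(d>0)&(W[...,1]>280)][:,2],bins=[-3,3,7,13,16,22,30]))
m=((W[...,2]<14)&(W[...,2]>6)&(W[...,1]>300)&(d>0)).astype(np.uint8); m=cv2.morphologyEx(m,cv2.MORPH_OPEN,np.ones((5,5)))
for b in blobs(m,300):
    q=W[b[2]][:,:2]; print(b[0].round(),b[1],q.mean(0).round(1),cv2.minAreaRect(q.astype(np.float32)), q.min(0),q.max(0))
cv2.imwrite("pics/w7.png",p[...,::-1])
E
```

```text
time: 26.38
tool_pos: [461.4, 108.3, 263.2]
tcp_rot: [179.5, -0.0, 92.8]
ft_force: [-0.3, -0.3, -0.4]
finger_gap: 85.6
t 26.38 tcp [461.4 108.3 263.2] rpy [ 1.7947e+02 -4.0000e-02  9.2840e+01] F [-0.3 -0.3 -0.4] gap 85.6
top 72 88 px [251. 166.] 2508 mean [458.4 109.6  80.9] encl [458.4 108.4] d 57.2
time: 27.3
tool_pos: [520.0, 270.6, 256.0]
tcp_rot: [-179.8, 0.1, 92.9]
ft_force: [0.6, -0.1, 0.4]
finger_gap: 85.4
t 27.3 tcp [520.  270.6 256. ] rpy [-1.7984e+02  8.0000e-02  9.2850e+01] F [ 0.6 -0.1  0.4] gap 85.4
(array([52334,   240,  9624,   280, 12726,   198]), array([-3,  3,  7, 13, 16, 22, 30]))
[266.  64.] 9447 [525.5 373.2] ((522.3843383789062, 372.3190612792969), (90.21643829345703, 202.77305603027344), 84.79762268066406) [420.44395591 328.141318  ] [624.97325282 420.6828597 ]
```

View pics/w7.png

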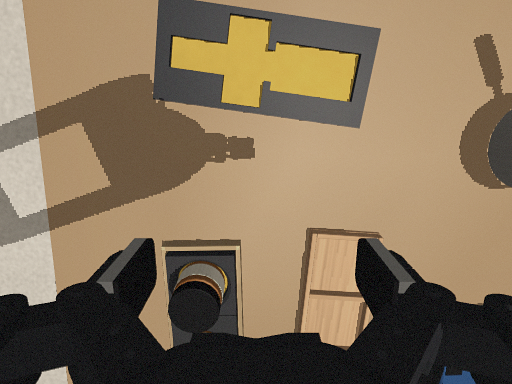

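The jar is home, lid top at 80.9 against 81 expected. The pocket cut-out spans (170,50) to (358,80), with the blade recess to the right (+x): yaw ≈ -5.2°, origin ≈ (502.5,374.1). Now I move over the scraper.

```bash
python3 - <<'E'
from h import *
c=camera_params("wrist"); d=np.load("w7d.npy"); c["extrinsics"]=np.load("w7E.npy"); W=cloud(d,c)
m=(d>0)&(abs(W[...,2]-10)<4)&(W[...,1]>300); q=W[m][:,:2]
a=np.radians(-5.2); o=np.array([502.5,374.1]); L=(q-o)@np.array([[np.cos(a),-np.sin(a)],[np.sin(a),np.cos(a)]])
n=L[abs(L[:,1])>30]; print("notch x",np.percentile(n[:,0],[1,99]),"all x",np.percentile(L[:,0],[.2,99.8]))
for lo,hi in [(-75,-30),(40,115)]:
    s=L[(L[:,0]>lo)&(L[:,0]<hi)]; f=[(np.percentile(s[abs(s[:,0]-x)<6][:,1],[2,98])) for x in (lo+8,hi-8)]; print(lo,hi,np.round(f,1))
E
python3 -m jog '[[[-0.88,-0.17,0,0,0,0,1],[-0.88,-0.17,0,0,0,0,1],[-0.88,-0.17,0,0,0,0,1],[-0.88,-0.17,0,0,0,0,1],[-0.88,-0.17,0,0,0,0,1],[-0.88,-0.17,0,0,0,0,1],[-0.88,-0.17,0,0,0,0,1],[-0.88,-0.17,0,0,0,0,1],[-0.88,-0.17,0,0,0,0,1],[-0.88,-0.17,0,0,0,0,1],[-0.88,-0.17,0,0,0,0,1],[-0.88,-0.17,0,0,0,0,1]]]'
python3 -m jog '[[[-0.88,-0.17,0,0,0,0,1],[-0.88,-0.17,0,0,0,0,1],[0,0,0,0,0,0.029,1],[0,0,0,0,0,0.029,1],[0,0,0,0,0,0.029,1],[0,0,0,0,0,0.029,1],[0,0,0,0,0,0.029,1],[0,0,0,0,0,0.029,1],[0,0,0,0,0,0.029,1],[0,0,0,0,0,0.029,1],[0,0,0,0,0,0.029,1],[0,0,0,0,0,0,1]]]'
```

```text
notch x [-21.91593281 298.58154458] all x [-80.96540548 303.9340855 ]
-75 -30 [[-14.9  15.6]
 [-15.   15.7]]
40 115 [[-23.6  24.8]
 [-23.3  25.1]]
time: 28.85
tool_pos: [443.7, -263.0, 257.8]
tcp_rot: [180.0, 0.0, 92.8]
ft_force: [-0.1, -0.1, 0.5]
finger_gap: 85.5
time: 30.35
tool_pos: [431.5, -350.2, 257.7]
tcp_rot: [180.0, 0.0, -1.1]
ft_force: [0.3, -0.6, -0.2]
finger_gap: 85.2
```

```bash
python3 - <<'E'
from h import *
s=tool(); c=camera_params("wrist"); p,d=snapshot("wrist"); cv2.imwrite("pics/w8.png",p[...,::-1])
W=cloud(d,c)
m=((W[...,2]<23)&(W[...,2]>9)&(abs(W[...,1]+371)<50)&(W[...,0]<600)&(d>0)&(abs(W[...,0]-460)<140)).astype(np.uint8); m=cv2.morphologyEx(m,cv2.MORPH_OPEN,np.ones((3,3)))
for b in blobs(m,100):
    q=W[b[2]]; print("handle",b[0].round(),b[1],q.mean(0).round(1),np.percentile(q[:,2],95),cv2.minAreaRect(q[:,:2].astype(np.float32)))
m=((W[...,2]<6)&(W[...,2]>2)&(abs(W[...,1]+371)<50)&(d>0)&(abs(W[...,0]-500)<140)).astype(np.uint8); m=cv2.morphologyEx(m,cv2.MORPH_OPEN,np.ones((5,5)))
for b in blobs(m,100):
    q=W[b[2]]; print("blade",b[0].round(),b[1],q.mean(0).round(1),cv2.minAreaRect(q[:,:2].astype(np.float32)))
E
```

```text
t 30.35 tcp [ 431.5 -350.2  257.7] rpy [ 1.80e+02  1.00e-02 -1.12e+00] F [ 0.3 -0.6 -0.2] gap 85.2
handle [275. 139.] 1771 [ 450.9 -372.8   17.2] 19.24060848863465 ((451.1475524902344, -373.29345703125), (19.807668685913086, 123.75724029541016), 89.31908416748047)
blade [275.  55.] 2047 [ 542.4 -373.6    3.7] ((538.4454345703125, -374.8304138183594), (37.774478912353516, 78.80438995361328), 88.55322265625)
```

View pics/w8.png

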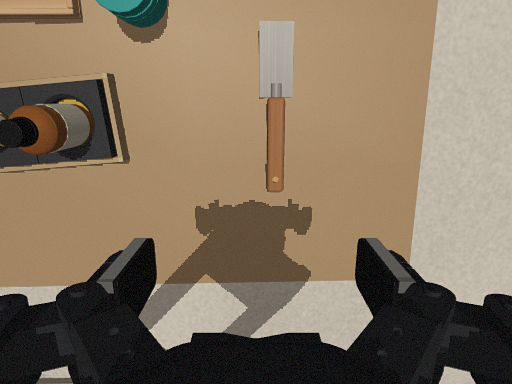

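The scraper is at (275,20)–(275,190) with its blade toward +x: origin ≈ (463.9,-373.5), yaw ≈ -1.1°. It matches the wooden handle and steel blade described, and there is only one. I move to grasp it.

```bash
python3 -m jog '[[[0.66,0.45,0.1,0,0,0,0.7],[0,0,0.8,0,0,0,0.7],[0,0,0.9,0,0,0,0.7],[0,0,0.9,0,0,0,0.7],[0,0,0.9,0,0,0,0.7],[0,0,0.5,0,0,0,0.7],[0,0,0.2,0,0,0,0.7],[0,0,0,0,0,0,0.7],[0,0,0,0,0,0,0.7]]]' 50
```

```text
time: 31.52
tool_pos: [465.9, -374.0, 44.6]
tcp_rot: [179.9, -0.1, -1.1]
ft_force: [0.9, -0.2, 0.9]
finger_gap: 59.8
```

```bash
python3 -m jog '[[[-0.03,0,0.3,0,0,0,0.6],[0,0,0.3,0,0,0,0.5],[0,0,0.15,0,0,0,0.5],[0,0,0.06,0,0,0,0.5],[0,0,0,0,0,0,0.4]]]' 50; python3 -m jog '[[[0,0,0,0,0,0,0.3],[0,0,0,0,0,0,0.1],[0,0,0,0,0,0,0],[0,0,0,0,0,0,0],[0,0,0,0,0,0,0],[0,0,0,0,0,0,0]]]' 50
```

```text
time: 32.15
tool_pos: [463.4, -373.0, 2.0]
tcp_rot: [-180.0, 0.0, -1.1]
ft_force: [0.2, -0.6, -0.4]
finger_gap: 34.0
time: 32.9
tool_pos: [464.0, -373.5, 3.0]
tcp_rot: [180.0, -0.1, -1.1]
ft_force: [-0.7, 0.4, 6.1]
finger_gap: 19.1
```

```bash
python3 -m jog '[[[0,0,-0.2,0,0,0,0],[0,0,-0.6,0,0,0,0],[0,0,-0.9,0,0,0,0],[0,0,-0.9,0,0,0,0],[0,0,-0.9,0,0,0,0],[0,0,-0.3,0,0,0,0],[0,-0.4,0,0,0,0,0],[0.03,-0.8,0,0,0,0,0],[0.03,-0.85,0,0,0,0,0],[0.03,-0.85,0,0,0,0,0],[0.03,-0.85,0,0,0,0,0],[0.03,-0.85,0,0,0,0,0]]]'; python3 -m jog '[[[0.03,-0.85,0,0,0,0,0],[0.03,-0.85,0,0,0,0,0],[0.03,-0.85,0,0,0,0,0],[0.03,-0.85,0,0,0,0,0],[0.03,-0.85,0,0,0,0,0],[0.03,-0.85,0,0,0,0,0],[0.03,-0.85,0,0,0,0,0],[0.03,-0.85,0,0,0,0,0],[0.03,-0.85,0,0,0,0,0],[0.03,-0.85,0,0,0,0,0],[0.03,-0.85,0,0,0,0,0],[0.03,-0.7,0,0,0,0.011,0]]]'; python3 -m jog '[[[0,-0.33,0,0,0,0,0],[0,0,0,0,0,0,0],[0,0,0,0,0,0,0]]]'; python3 - <<'E'
from h import *
s=tool(); c=camera_params("wrist"); p,d=snapshot("wrist"); cv2.imwrite("pics/w9.png",p[...,::-1]); np.save("w9d.npy",d); np.save("w9E.npy",c["extrinsics"])
W=cloud(d,c); z=s["tool_pos"][2]-3
m=((W[...,2]<z+9)&(W[...,2]>z-4)&(W[...,0]>s["tool_pos"][0]+40)&(abs(W[...,1]-s["tool_pos"][1])<40)&(d>0)).astype(np.uint8)
for b in blobs(m,200):
    q=W[b[2]]; print("blade",b[0].round(),b[1],q.mean(0).round(1),cv2.minAreaRect(q[:,:2].astype(np.float32)),"z by x",[np.median(q[abs(q[:,0]-x)<4][:,2]).round(1) for x in range(int(q[:,0].min())+8,int(q[:,0].max())-4,15)])
E
```

```text
time: 34.4
tool_pos: [473.7, -140.3, 189.5]
tcp_rot: [-179.9, 0.2, -1.1]
ft_force: [0.5, -0.4, -0.1]
finger_gap: 18.7
time: 35.9
tool_pos: [500.7, 360.2, 189.1]
tcp_rot: [179.9, 0.2, -5.1]
ft_force: [0.7, -0.0, 0.3]
finger_gap: 18.6
time: 36.28
tool_pos: [504.5, 374.1, 191.6]
tcp_rot: [179.9, 0.1, -5.1]
ft_force: [0.7, -0.9, -0.7]
finger_gap: 18.6
t 36.27 tcp [504.5 374.1 191.6] rpy [ 1.7993e+02  5.0000e-02 -5.0700e+00] F [ 0.7 -0.9 -0.7] gap 18.6
blade [255.  74.] 14197 [577.9 367.7 192. ] ((574.4197387695312, 367.8951721191406), (38.31966781616211, 63.26865768432617), 84.79930877685547) z by x [np.float64(192.0), np.float64(191.9), np.float64(192.0), np.float64(191.9)]
```

View pics/w9.png

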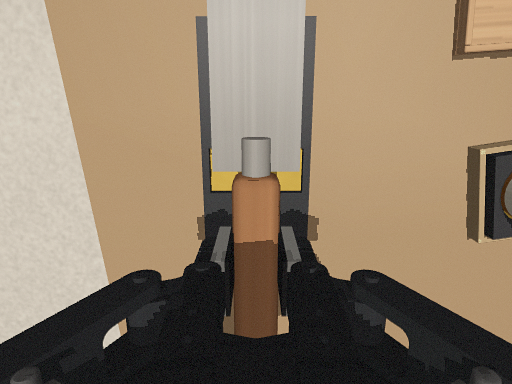

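The scraper is held level (blade z 192.0 along its length), yaw -5.2°, directly over the pocket. I lower it.

```bash
python3 -m jog '[[[-0.04,-0.01,0.4,0,0,0,0],[0,0,0.8,0,0,0,0],[0,0,0.8,0,0,0,0],[0,0,0.7,0,0,0,0],[0,0,0.4,0,0,0,0],[0,0,0,0,0,0,0],[0,0,0,0,0,0,0]]]'
```

```text
time: 37.2
tool_pos: [503.9, 376.4, 38.9]
tcp_rot: [-179.9, -0.1, -5.1]
ft_force: [-0.9, 0.4, -0.4]
finger_gap: 18.7
```

```bash
python3 -m jog '[[[-0.02,0.03,0.2,0,0,0,0],[0,0,0.15,0,0,0,0],[0,0,0.08,0,0,0,0],[0,0,0.05,0,0,0,0],[0,0,0,0,0,0,0]]]'
```

```text
time: 37.83
tool_pos: [501.8, 374.6, 13.3]
tcp_rot: [-180.0, -0.0, -5.1]
ft_force: [-0.3, 0.1, -0.8]
finger_gap: 18.6
```

```bash
python3 -m jog '[[[0,0,0,0,0,0,0.3],[0,0,0,0,0,0,0.42],[0,0,0,0,0,0,0.42],[0,0,-0.2,0,0,0,0.42],[0,0,-0.6,0,0,0,0.5],[0,0,-1,0,0,0,1],[0,0,-1,0,0,0,1],[0,0,-1,0,0,0,1],[0,0,-0.9,0,0,0,1],[-1,0,0,0,0,0,1],[0,0,0,0,0,0,1],[0,0,0,0,0,0,1]]]'; python3 - <<'E'
from h import *
s=tool(); c=camera_params("wrist"); p,d=snapshot("wrist"); cv2.imwrite("pics/w10.png",p[...,::-1]); W=cloud(d,c)
a=np.radians(-5.2); o=np.array([502.5,374.7]); L=(W[...,:2]-o)@np.array([[np.cos(a),-np.sin(a)],[np.sin(a),np.cos(a)]])
for x in (-70,-40,0,30,60,90,108):
    q=(d>0)&(abs(L[...,0]-x)<4)&(abs(L[...,1])<7); print(x,"z",np.median(W[q][:,2]).round(1) if q.any() else None)
p,d=snapshot("top"); cv2.imwrite("pics/top1.png",cv2.resize(p[130:300,60:430,::-1],None,fx=2,fy=2,interpolation=cv2.INTER_CUBIC))
c=camera_params("top")
W=cloud(d,c)
for n,x,y,h in [("small",464,23,75),("medium",470,-61,97),("large",476,-144,122),("jar",459,108,81)]:
    q=(d>0)&(np.hypot(W[...,0]-x,W[...,1]-y)<9)&(W[...,2]>40); print(n,"top z",np.round(np.percentile(W[q][:,2],[50,90]),1) if q.any() else None,"exp",h)
E
```

```text
time: 39.33
tool_pos: [452.1, 379.0, 248.8]
tcp_rot: [-180.0, -0.0, -5.1]
ft_force: [0.3, -0.7, -0.2]
finger_gap: 85.4
t 39.33 tcp [452.1 379.  248.8] rpy [-1.7998e+02 -5.0000e-02 -5.0600e+00] F [ 0.3 -0.7 -0.2] gap 85.4
-70 z 28.1
-40 z 331.7
0 z 27.9
30 z 27.4
60 z 13.5
90 z 13.7
108 z 13.7
small top z [76.5 79.6] exp 75
medium top z [ 98.2 100.5] exp 97
large top z [125.  126.6] exp 122
jar top z [83.  86.4] exp 81
```

View pics/w10.png

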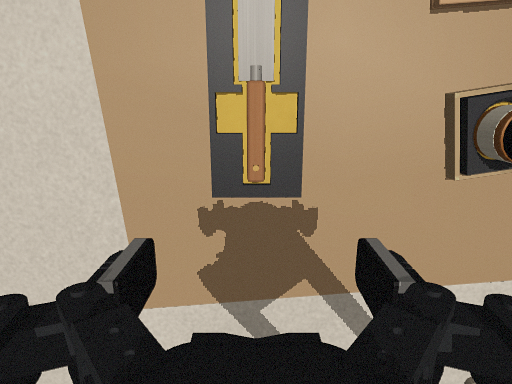

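View pics/top1.png

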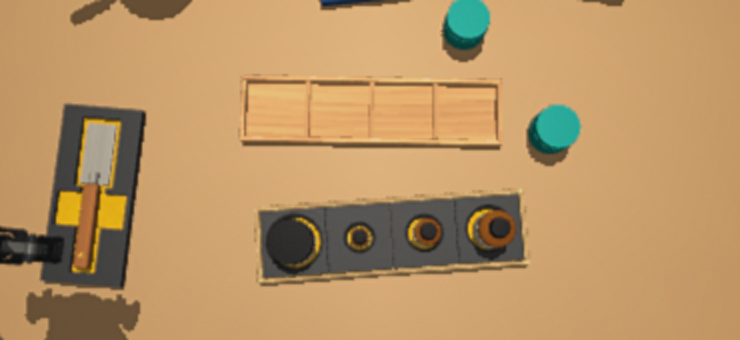

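```bash
python3 - <<'E'
from h import *
p,d=snapshot("side"); c=camera_params("side"); W=cloud(d,c)
print("table",np.median(W[250:300,170:230,2][d[250:300,170:230]>0]))
for n,x,y,h,r in [("small",464,23,75,8),("medium",470,-61,97,9),("large",476,-144,122,11),("jar",459,108,81,26)]:
    q=(d>0)&(np.hypot(W[...,0]-x,W[...,1]-y)<r+2)&(W[...,2]>h-4)&(W[...,2]<h+12); print(n,q.sum(),"top z",np.median(W[q][:,2]).round(1),"exp",h,"xy",W[q][:,:2].mean(0).round(1))
cv2.imwrite("pics/side1.png",cv2.resize(p[90:290,130:380,::-1],None,fx=3,fy=3,interpolation=cv2.INTER_CUBIC))
E
```

```text
table 0.5933477952207795
small 25 top z 74.7 exp 75 xy [465.3  20.7]
medium 43 top z 96.6 exp 97 xy [471.5 -63.2]
large 81 top z 121.7 exp 122 xy [ 475.6 -147. ]
jar 216 top z 80.5 exp 81 xy [459.5 105.8]
```

View pics/side1.png

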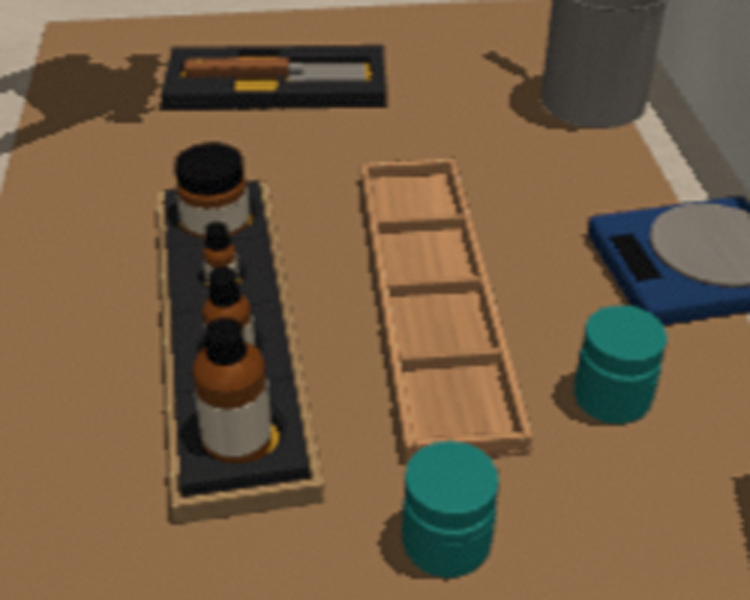

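All four glass items stand upright and fully home, and the scraper lies flat in its pocket.

```bash
python3 -c "
from bench import job; print(job.hand_in())"
```

```text
the job is handed in; nothing more can be done
None
```

I put the small, medium and large bottles and then the jar into their own wells, laid the wax scraper flat in its cut-out, and handed the job in at about 39 s. Each glass piece was lowered to within about 1 mm of the well floor before I let go, and the turquoise look-alikes were not touched.

- **Bottles and jar:** the side camera put all four tops within 0.5 mm of fully home: 74.7, 96.6, 121.7 and 80.5 mm against 75, 97, 122 and 81.
- **Scraper:** the wrist camera read about 28 mm on the handle and 13.5–13.7 mm along the blade, which matches it lying flat on the pocket floor. One sample, at x = −40 mm on the handle, gave no usable reading because the gripper was in view.
- **Disagreement:** the top camera read the bottle and jar tops 1–3 mm high. It also read the bare table about 2.6 mm high at the start, so I took this as its calibration error.

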